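# Line up the sample bottles by size on the filling rail

### The arm

A 6-joint arm with a two-finger parallel gripper is mounted at the origin on a cart in front of the work surface, level with it; the furniture and walls round the work are solid. World frame = base frame: x ahead of the robot, y to its left, z up, the work surface at z = 0. Lengths are in mm, angles in rad, forces in N, time in s.
With the tool pointing down it reaches from about 275 to 850 mm from the base axis. Payload 19 kg.
Tool frame: the origin (TCP) lies on the centre line of the jaws, within the pads' length; the fingertips stand 22 mm ahead of it and the grasp point (between the pads) lies 3 mm ahead of it (arm.tip_reach is the distance from the TCP to the fingertips, in mm); z points along the fingers, y is the line along which they close (so a half turn about z gives the same grasp; the last joint's range is limited). The gripper opens to 85 mm and grips with 20 to 120 N. Pads are 22 mm wide; open, the fingers measure 114 mm over their backs; the gripper's body (76 mm by 85 mm) begins 54 mm behind the grasp point. The pads swing forward as they close: fully open they stand 13 mm farther back than shut.
Start: joints at [-0.134, 0.15, 1.437, -0, 1.554, -0.134], TCP at [574.972, -0.016, 253.267] pointing down, gripper open.
Joint ranges: [-2.8, 2.8], [-0.68, 2.1], [0.12, 2.68], [-1.39, 4.53], [0.16, 2.79], [-2.81, 2.81]. Speed limits (rad/s): [1.89, 1.89, 2.22, 3.01, 3.01, 3.01].

### API

Orientations are given as a unit quaternion [x, y, z, w].
In Python, from bench import arm gives the robot as it stands.
- The arm moves only by the tool carry_out, never from a script. Its argument "rows" is text: rows parted by semicolons, each of 7 numbers parted by spaces: the shift along the tool's x, y, z in m, then the turn, a rotation vector about the tool's x, y, z in rad, then the opening, from 0 (shut) to 1 (fully open). In form: dx dy dz ax ay az jaw; .... A call has 1 to 10 rows; each row is the pose to reach, as a shift and turn from the pose commanded when the call began, along the tool's axes at that moment; what a row does not reach only later rows make up. A row lasts 1/12 s, in which the tool goes at most 41.7 mm and 7.16 degrees, less where a joint would pass 70% of its speed; a pose out of reach is approached as far as the arm can. A call with a gripper value outside its range is refused whole. The fingers move at their own pace and stop on an object; "newtons" is the grip in N (left out, the last holds). Time passes only in rows, so rows that repeat a pose let the fingers close. It gives the time, the measured TCP pose, the force, the opening and the grip force at its end, in the units of the state.
- arm.get_obs(): the state, without advancing time (a new reading comes with each control period).
- arm.get_image(name): name is "scene" or "side" or "wrist"; returns the picture (400x640x3 uint8, blue, green, red); there is no depth.
- arm.calibration(name): a dict with "fx", "fy", "cx", "cy" (pixels), "dist_coeffs" ([k1, k2, p1, p2, k3] as OpenCV has them; the pictures are not rectified), "extrinsics" (4x4, takes a point from world to camera coordinates); the wrist camera has in their place "tool_from_camera" (4x4, takes a point from camera to tool coordinates, whose origin is the TCP and whose axes are the flange's). Camera axes: x right, y up, looking along -z (the intrinsics and any distortion apply to the point x, -y, -z); pixel columns grow to the right and rows downward; lengths in mm; the calibration is good to about 2 mm. A picture is of the moment at which its call begins: read the wrist's pose just before it. calibration takes no time and is no camera call.
- arm.hand_in(): hands the job in; it is judged then, once.
Trained networks look in the newest picture that a camera, given by its name, has taken for a name from the list of things; names that differ only in an ending like _2 or _b are one class to them, and where a whole thing is asked for, a point or a joint stands for the part that bears it (a point fixed in the world has none). Each returns a list of dicts, best first, with "confidence" (0 to 1); they miss things now and then, are a little off and sometimes report something else, mostly with a low value. They report only what shows in the picture. A call takes as long as a camera call.
- arm.search_frame(query, camera): "at" ([column, row] in pixels, amid what is visible of it).
The state is a dict: "time": time; "joint_pos": joint angles; "qvel": joint speeds; "effort": joint torques, N m; "eef_pos": TCP position; "eef_rot": TCP orientation; "wrist_force": force on the tool from outside, world axes, zero at the start; "torque": the same for the moment, N m; "width": finger opening in mm; "grasp_force": force on a finger pad.
Only numpy, scipy, OpenCV 4.12 (cv2) and the standard library are available. Lean on these libraries where they do the work, as an engineer would, in place of code of your own. Each camera call takes 0.05 s, during which the arm holds its last target. There are 200 camera calls.

### The job

Line the four white sample bottles up in order of size on the filling rail, one standing upright and well centred on each round black pad: the smallest on the pad next to the end block with the upright pin, then ever larger, the largest on the pad farthest from the pin. Do not knock any bottle over, and leave the centrifuge tube standing where it is.

Things in the scene. Friction and masses are not known exactly. Their poses are not given: they have to be found in the camera images.
- bottle_xs: the smallest of four plain white plastic sample bottles with ribbed grey screw caps: body 32 mm in diameter, 60 mm tall overall, cap 26 mm in diameter and 22 mm high at the top (above a 4 mm neck and a sloping shoulder), about 35 g. Loose, standing on the table. Origin: centre of its underside; z up along its axis.
- bottle_s: the second smallest of four plain white plastic sample bottles with ribbed grey screw caps: body 42 mm in diameter, 82 mm tall overall, cap 30 mm in diameter and 22 mm high at the top (above a 4 mm neck and a sloping shoulder), about 70 g. Loose, standing on the table. Origin: centre of its underside; z up along its axis.
- bottle_m: the second largest of four plain white plastic sample bottles with ribbed grey screw caps: body 51 mm in diameter, 106 mm tall overall, cap 36 mm in diameter and 22 mm high at the top (above a 4 mm neck and a sloping shoulder), about 140 g. Loose, standing on the table. Origin: centre of its underside; z up along its axis.
- bottle_l: the largest of four plain white plastic sample bottles with ribbed grey screw caps: body 62 mm in diameter, 134 mm tall overall, cap 42 mm in diameter and 22 mm high at the top (above a 4 mm neck and a sloping shoulder), about 270 g. Loose, standing on the table. Origin: centre of its underside; z up along its axis.
- pad_a: one of four identical round black rubber pads, 84 mm across, 2 mm thick, with a ring of small white dots, fixed in a straight row 95 mm apart on a flat aluminium rail (480 x 100 mm, 6 mm thick). The letter says nothing: its place in the row varies. Origin: centre of its underside, on the rail; its upper face is 2 mm higher (8 mm above the table). x lies across the rail, y along it.
- pad_b: one of four identical round black rubber pads, 84 mm across, 2 mm thick, with a ring of small white dots, fixed in a straight row 95 mm apart on a flat aluminium rail (480 x 100 mm, 6 mm thick). The letter says nothing: its place in the row varies. Origin: centre of its underside, on the rail; its upper face is 2 mm higher (8 mm above the table). x lies across the rail, y along it.
- pad_c: one of four identical round black rubber pads, 84 mm across, 2 mm thick, with a ring of small white dots, fixed in a straight row 95 mm apart on a flat aluminium rail (480 x 100 mm, 6 mm thick). The letter says nothing: its place in the row varies. Origin: centre of its underside, on the rail; its upper face is 2 mm higher (8 mm above the table). x lies across the rail, y along it.
- pad_d: one of four identical round black rubber pads, 84 mm across, 2 mm thick, with a ring of small white dots, fixed in a straight row 95 mm apart on a flat aluminium rail (480 x 100 mm, 6 mm thick). The letter says nothing: its place in the row varies. Origin: centre of its underside, on the rail; its upper face is 2 mm higher (8 mm above the table). x lies across the rail, y along it.
- end_pin: dark steel end block of the rail (80 x 36 mm, 12 mm high) that carries an upright round steel pin, its top 52 mm above the block's underside; it is at either end of the row, 72.5 mm from the centre of the nearest pad; the block at the other end is the same without a pin. Origin: centre of the block's underside, on top of the rail, under the pin; y lies along the rail.
- tube: a bystander: one 50 ml clear centrifuge tube standing upside down on its green cap between the bottles, 38 mm across the cap, 115 mm tall; loose and easily knocked over. Not to be moved. Origin: centre of its underside.

How it is judged (in metres and radians):
At the end, for the whole second after the job is handed in: Counting pads from the pin, the smallest, second smallest, second largest and largest bottle stand on pads 1, 2, 3 and 4, each with its centre within 12 mm of the pad's centre, its foot on the pad, upright within 0.1 rad, released and at rest (((horizontal distance between end_pin and pad_a between 0.0425 and 0.1025 m and horizontal distance between bottle_xs and pad_a below 0.012 m and z of bottle_xs in the frame of pad_a below 0.006 m) or (horizontal distance between end_pin and pad_b between 0.0425 and 0.1025 m and horizontal distance between bottle_xs and pad_b below 0.012 m and z of bottle_xs in the frame of pad_b below 0.006 m) or (horizontal distance between end_pin and pad_c between 0.0425 and 0.1025 m and horizontal distance between bottle_xs and pad_c below 0.012 m and z of bottle_xs in the frame of pad_c below 0.006 m) or (horizontal distance between end_pin and pad_d between 0.0425 and 0.1025 m and horizontal distance between bottle_xs and pad_d below 0.012 m and z of bottle_xs in the frame of pad_d below 0.006 m)) and angle between each of bottle_xs, bottle_s, bottle_m, bottle_l's own z axis and vertical below 0.1 rad and linear speed of each of bottle_xs, bottle_s, bottle_m, bottle_l below 0.02 m/s and angular speed of each of bottle_xs, bottle_s, bottle_m, bottle_l below 0.2 rad/s and ((horizontal distance between end_pin and pad_a between 0.1375 and 0.1975 m and horizontal distance between bottle_s and pad_a below 0.012 m and z of bottle_s in the frame of pad_a below 0.006 m) or (horizontal distance between end_pin and pad_b between 0.1375 and 0.1975 m and horizontal distance between bottle_s and pad_b below 0.012 m and z of bottle_s in the frame of pad_b below 0.006 m) or (horizontal distance between end_pin and pad_c between 0.1375 and 0.1975 m and horizontal distance between bottle_s and pad_c below 0.012 m and z of bottle_s in the frame of pad_c below 0.006 m) or (horizontal distance between end_pin and pad_d between 0.1375 and 0.1975 m and horizontal distance between bottle_s and pad_d below 0.012 m and z of bottle_s in the frame of pad_d below 0.006 m)) and ((horizontal distance between end_pin and pad_a between 0.2325 and 0.2925 m and horizontal distance between bottle_m and pad_a below 0.012 m and z of bottle_m in the frame of pad_a below 0.006 m) or (horizontal distance between end_pin and pad_b between 0.2325 and 0.2925 m and horizontal distance between bottle_m and pad_b below 0.012 m and z of bottle_m in the frame of pad_b below 0.006 m) or (horizontal distance between end_pin and pad_c between 0.2325 and 0.2925 m and horizontal distance between bottle_m and pad_c below 0.012 m and z of bottle_m in the frame of pad_c below 0.006 m) or (horizontal distance between end_pin and pad_d between 0.2325 and 0.2925 m and horizontal distance between bottle_m and pad_d below 0.012 m and z of bottle_m in the frame of pad_d below 0.006 m)) and ((horizontal distance between end_pin and pad_a between 0.3275 and 0.3875 m and horizontal distance between bottle_l and pad_a below 0.012 m and z of bottle_l in the frame of pad_a below 0.006 m) or (horizontal distance between end_pin and pad_b between 0.3275 and 0.3875 m and horizontal distance between bottle_l and pad_b below 0.012 m and z of bottle_l in the frame of pad_b below 0.006 m) or (horizontal distance between end_pin and pad_c between 0.3275 and 0.3875 m and horizontal distance between bottle_l and pad_c below 0.012 m and z of bottle_l in the frame of pad_c below 0.006 m) or (horizontal distance between end_pin and pad_d between 0.3275 and 0.3875 m and horizontal distance between bottle_l and pad_d below 0.012 m and z of bottle_l in the frame of pad_d below 0.006 m))); the robot touches nothing.
It fails at once if a bottle is knocked over (tilted more than 0.7 rad) (angle between any of bottle_xs, bottle_s, bottle_m, bottle_l's own z axis and vertical above 0.7 rad).
It fails at once if the centrifuge tube is moved more than 20 mm or knocked over (distance of tube from where it was at the start of the episode above 0.02 m or angle between tube's own z axis and vertical above 0.5 rad).
It also fails if it takes over 96 s, if anything falls off the work surface, if the arm or the gripper's body presses on something with over 40 N, if the wrist force passes 120 N, or if a joint passes its speed limit or range.

## Working session

There is one attempt and no reset: what is moved stays moved. The work goes in short steps, Python scripts to look and compute and a tool call to move; the robot and the scene stay as the last step left them, time stands still between calls to the robot, and variables do not carry over. Pictures are saved under pics/ and viewed, at most 14 in all, crops included, and the job is handed in when it is done.

Besides the shell and the picture viewer there is one more tool, called after "Call:" as name(argument=value, ...) on one line, values as JSON. carry_out: Moves the arm, as the interface text tells. Its arguments: {"type":"object","properties":{"rows":{"type":"string"},"newtons":{"type":"number"}},"required":["rows"]}

```bash
ls; mkdir -p pics; python3 - <<'E'
from bench import arm
import cv2
print(arm.get_obs())
for n in ("scene","side"):
    cv2.imwrite(f"pics/{n}0.png",arm.get_image(n)); print(n,arm.calibration(n))
    for q in ("bottle_xs","bottle_s","bottle_m","bottle_l","pad_a","end_pin","tube"):
        print(q,[(d["at"],round(d["confidence"],2)) for d in arm.search_frame(q,n)])
print(arm.calibration("wrist"))
E
```

```text
pics
{'time': 0.0, 'joint_pos': array([-1.33969120e-01,  1.50957454e-01,  1.43802415e+00, -1.32870326e-05,
        1.55383871e+00, -1.34031937e-01]), 'qvel': array([-1.23605712e-05, -1.48814825e-03, -1.45673189e-03, -3.55426711e-04,
        1.44857486e-03, -1.44014851e-03]), 'effort': array([ 9.08163997e-05, -7.13061190e+01, -5.70858908e+01, -1.86872212e-04,
        9.14935896e-03,  2.21375326e-04]), 'eef_pos': array([5.74766629e+02, 2.53814545e-02, 2.52695145e+02]), 'eef_rot': array([ 7.07084356e-01,  7.07128940e-01, -3.77447878e-04, -4.84114878e-04]), 'wrist_force': array([-0.10983   ,  1.04527556,  0.08644888]), 'torque': array([ 0.00317191, -0.0054423 ,  0.03888575]), 'grasp_force': 0.0, 'width': 85.3161878497481}
scene {'fx': 464.80691961920064, 'fy': 464.80691961920064, 'cx': 319.1243637306844, 'cy': 197.2736528992528, 'dist_coeffs': array([0.01289876, 0.        , 0.        , 0.        , 0.        ]), 'extrinsics': array([[-8.70534970e-01, -4.92016783e-01, -9.39953868e-03,
         4.40915390e+02],
       [ 2.18085437e-01, -4.02844614e-01,  8.88906609e-01,
        -1.51655100e+
[... 1499 characters left out ...]
]
pad_a [([331.1, 216.6], 0.87), ([330.1, 196.8], 0.75), ([337.3, 237.4], 0.59)]
end_pin [([346.9, 256.2], 0.89), ([326.8, 181.2], 0.47)]
tube []
{'fx': 359.19792113741954, 'fy': 359.19792113741954, 'cx': 316.78566386707524, 'cy': 201.2134676736746, 'dist_coeffs': array([-0.03429038,  0.        ,  0.        ,  0.        ,  0.        ]), 'tool_from_camera': array([[-8.69219630e-05,  9.60642211e-01,  2.77788651e-01,
         6.97324287e+01],
       [ 9.99999625e-01, -1.56005462e-04,  8.52401139e-04,
         9.65330819e-02],
       [ 8.62189062e-04,  2.77788621e-01, -9.60641837e-01,
        -1.19491132e+02],
       [ 0.00000000e+00,  0.00000000e+00,  0.00000000e+00,
         1.00000000e+00]])}
```

```bash
python3 - <<'E'
import cv2,numpy as np
a=cv2.imread("pics/scene0.png");b=cv2.imread("pics/side0.png")
cv2.imwrite("pics/sceneC.png",cv2.resize(a[110:310,210:450],None,fx=3,fy=3,interpolation=cv2.INTER_CUBIC)[:600,:800])
cv2.imwrite("pics/sideC.png",cv2.resize(b[110:300,220:420],None,fx=3,fy=3,interpolation=cv2.INTER_CUBIC))
from bench import arm
cv2.imwrite("pics/wrist0.png",arm.get_image("wrist"))
E
```

```text
(no output)
```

View pics/sceneC.png

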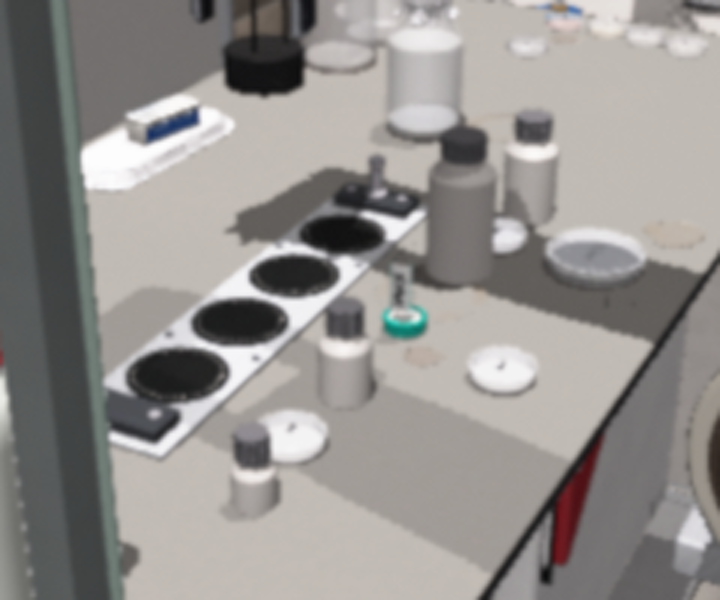

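View pics/sideC.png

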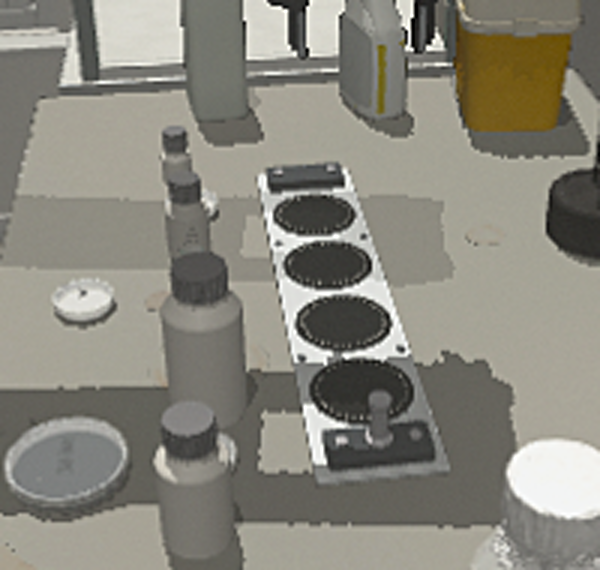

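View pics/wrist0.png

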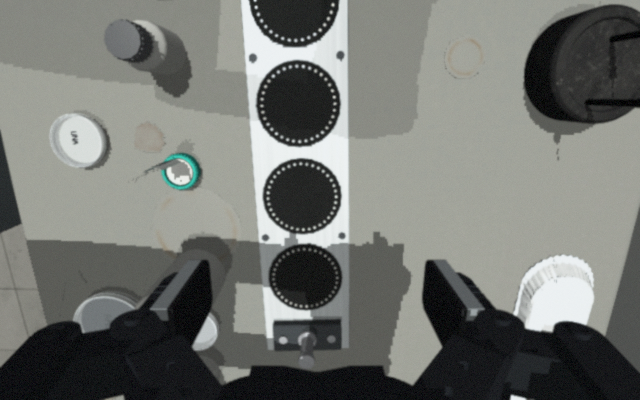

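The scene crop shows the bottles (cap tops, scene px) at (294,254) xs, (325,212), (365,156) the largest and (388,149). The pin is at the far end of the row at (336,163), and the tube is at (345,217). The side view shows the same things. The wrist view shows pads at (298,103), (302,195) and (305,277), and the tube at (181,172).

```bash
cat > h.py <<'E'
import numpy as np,cv2
from scipy.spatial.transform import Rotation as R
from scipy.optimize import least_squares
F=np.diag([1,-1,-1.])
def cam(arm,n,o=None):
    c=arm.calibration(n);K=np.array([[c["fx"],0,c["cx"]],[0,c["fy"],c["cy"]],[0,0,1]])
    if n=="wrist":
        T=np.eye(4);T[:3,:3]=R.from_quat(o["eef_rot"]).as_matrix();T[:3,3]=o["eef_pos"]
        E=np.linalg.inv(T@c["tool_from_camera"])
    else: E=c["extrinsics"]
    return K,np.array(c["dist_coeffs"]),F@E[:3,:3],F@E[:3,3]
def proj(C,P):
    K,D,r,t=C;return cv2.projectPoints(np.atleast_2d(P).astype(float),cv2.Rodrigues(r)[0],t,K,D)[0][:,0]
def onz(C,uv,z):
    K,D,r,t=C;p=cv2.undistortPoints(np.array([[uv]],float),K,D)[0,0]
    d=r.T@[p[0],p[1],1];o=-r.T@t;return o+d*(z-o[2])/d[2]
def tri(obs):
    return least_squares(lambda P:np.concatenate([proj(C,P)[0]-uv for C,uv in obs]),[580,0,50])
E
python3 - <<'E'
from h import *
from bench import arm
np.set_printoptions(precision=1,suppress=True)
o=arm.get_obs();S=cam(arm,"scene");D=cam(arm,"side");W=cam(arm,"wrist",o)
s=lambda x,y:(210+x/3,110+y/3)
d=lambda x,y:(220+x/3,110+y/3)
for n,a,b in [("xs",s(252,433),d(175,132)),("near",s(346,308),d(186,180)),("L",s(465,140),d(199,264)),("far",s(533,119),d(189,412)),("pin",s(377,160),d(380,397)),]:
    r=tri([(S,a),(D,b)]);print(n,r.x,r.fun)
for n,a in [("p",s(178,374)),("p",s(240,321)),("p",s(294,274)),("p",s(342,234))]: print("S",onz(S,a,8))
for n,a in [("p",d(314,214)),("p",d(327,265)),("p",d(343,322)),("p",d(362,389))]: print("D",onz(D,a,8))
for n,a in [("p",(298,103)),("p",(302,195)),("p",(305,277))]: print("W",onz(W,a,8))
print("tube W",onz(W,(181,172),10),"S",onz(S,s(405,322),18), "near cap",[onz(W,(123,40),z) for z in (82,106)])
E
```

```text
xs [416.7 262.5  56.9] [-0.2 -0.1 -0.3  0.2]
near [427.1 112.5  78. ] [-0.5 -0.2 -0.6  0.3]
L [ 437.3 -118.7  130.3] [-1.  -0.4 -0.8  0.4]
far [ 426.9 -255.3  104. ] [-0.7 -0.2 -0.4  0.2]
pin [ 563.2 -197.3   56.2] [-0.5 -0.3 -0.3  0.2]
S [551.7 160.8   8. ]
S [554.3  65.7   8. ]
S [557.7 -29.7   8. ]
S [ 559.3 -121.8    8. ]
D [554.  156.2   8. ]
D [555.7  59.5   8. ]
D [558.6 -33.7   8. ]
D [ 561.7 -127.     8. ]
W [556.3  64.6   8. ]
W [559.2 -29.    8. ]
W [ 561.4 -124.8    8. ]
tube W [434.5  -3.8  10. ] S [423.1  16.2  18. ] near cap [array([427.9, 112.8,  82. ]), array([440.1, 109.2, 106. ])]
```

Heights come out at 57, 78, 130 and 104 mm, so the near bottle is s and the far one is m. The pads are at y ≈ 160, 65, -30 and -125, with the pin at y ≈ -197. First I'll hover over s.

Call:
carry_out(rows="0.1125 -0.147 0 0 0 0 1;0.1125 -0.147 0 0 0 0 1;0.1125 -0.147 0 0 0 0 1;0.1125 -0.147 0 0 0 0 1;0.1125 -0.147 0 0 0 0 1;0.1125 -0.147 0 0 0 0 1;0.1125 -0.147 0 0 0 0 1;0.1125 -0.147 0 0 0 0 1;0.1125 -0.147 0 0 0 0 1")

```text
time: 1.6
eef_pos: [428.6, 112.0, 253.2]
eef_rot: [0.707, 0.707, -0.0, -0.0]
wrist_force: [-0.2, 0.5, 0.2]
width: 85.3
grasp_force: 0.0
```

```bash
cat > look.py <<'E'
import sys
from h import *
from bench import arm
np.set_printoptions(precision=1,suppress=True)
o=arm.get_obs();im=arm.get_image("wrist");cv2.imwrite(f"pics/{sys.argv[1]}.png",im);W=cam(arm,"wrist",o)
print(o["time"],o["eef_pos"],o["wrist_force"],o["width"],"speed",abs(o["qvel"]).max())
for q,z in [("bottle_m",0),("bottle_xs",0),("pad_a",8),("tube",10)]:
    for r in arm.search_frame(q,"wrist"): print(q,r["at"],round(r["confidence"],2),onz(W,r["at"],z) if z else [onz(W,r["at"],h-6)[:2] for h in (60,82,106,134)])
E
python3 look.py w1
```

```text
1.6 [428.6 112.  253.2] [-0.2  0.5  0.2] 85.34290874713749 speed 0.005523131252554676
bottle_m [315.9, 171.2] 0.89 [array([427.6, 117.7]), array([427.7, 122.1]), array([427.8, 127. ]), array([427.9, 132.6])]
bottle_m [324.2, 353.7] 0.79 [array([436.1, -78.8]), array([435.6, -60.8]), array([435. , -41.2]), array([434.4, -18.3])]
bottle_xs [302.9, 9.4] 0.87 [array([417.3, 250.7]), array([418.1, 245.9]), array([418.9, 240.7]), array([420. , 234.7])]
pad_a [414.5, 291.2] 0.87 [540.1 -31.1   8. ]
pad_a [412.7, 355.7] 0.73 [ 545.  -119.8    8. ]
pad_a [442.6, 121.0] 0.68 [553.9 159.5   8. ]
pad_a [433.4, 208.4] 0.6 [552.6  68.2   8. ]
tube [322.1, 270.1] 0.57 [434.1  -3.1  10. ]
```

View pics/w1.png

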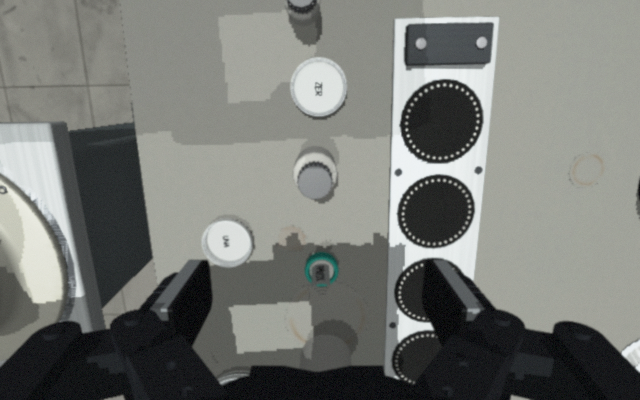

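Cap top of s is at (315,181), which gives (427.5,114). The pads are at (441,121), (435,211), (425,291) and the tube at (322,270), all agreeing with before. I'll grasp s now.

Call:
carry_out(rows="0.0015 -0.001 0.04 0 0 0 1;0.0015 -0.001 0.08 0 0 0 1;0.0015 -0.001 0.12 0 0 0 1;0.0015 -0.001 0.16 0 0 0 1;0.0015 -0.001 0.19 0 0 0 1;0.0015 -0.001 0.206 0 0 0 1;0.0015 -0.001 0.206 0 0 0 1;0.0015 -0.001 0.206 0 0 0 1", newtons=30)

```text
time: 2.52
eef_pos: [426.9, 113.8, 47.2]
eef_rot: [0.707, 0.707, -0.001, -0.0]
wrist_force: [0.1, -0.8, 0.2]
width: 85.2
grasp_force: 0.0
```

Call:
carry_out(rows="0 0 0 0 0 0 0;0 0 0 0 0 0 0;0 0 0 0 0 0 0;0 0 0 0 0 0 0;0 0 0 0 0 0 0;0 0 0 0 0 0 0;0 0 0 0 0 0 0;0 0 0 0 0 0 0")

```text
time: 3.18
eef_pos: [427.5, 114.1, 48.4]
eef_rot: [0.707, 0.707, 0.001, 0.001]
wrist_force: [-2.7, -0.0, 10.0]
width: 40.9
grasp_force: 29.0
```

Call:
carry_out(rows="0 0 -0.04 0 0 0 0;0 0 -0.08 0 0 0 0;0 0 -0.12 0 0 0 0;0 0 -0.16 0 0 0 0;0 0 -0.185 0 0 0 0;-0.036 0.033 -0.185 0 0 0 0;-0.072 0.066 -0.185 0 0 0 0;-0.108 0.099 -0.185 0 0 0 0;-0.144 0.131 -0.185 0 0 0 0;-0.144 0.131 -0.185 0 0 0 0")

```text
time: 4.02
eef_pos: [559.6, -32.8, 232.4]
eef_rot: [0.707, 0.707, 0.0, 0.0]
wrist_force: [1.2, 0.3, -1.3]
width: 41.1
grasp_force: 31.4
```

Call:
carry_out(rows="0 0 0 0 0 0 0;0 0 0 0 0 0 0;0 0 0 0 0 0 0")

```text
time: 4.27
eef_pos: [557.6, -29.8, 232.4]
eef_rot: [0.707, 0.707, -0.0, -0.0]
wrist_force: [-0.5, -0.1, 0.1]
width: 40.6
grasp_force: 31.4
```

```bash
python3 look.py w2
```

```text
4.2667 [557.6 -29.8 232.4] [-0.5 -0.1  0.1] 40.57068383633897 speed 0.015836411645971337
bottle_m [315.0, 289.3] 0.76 [array([ 555.7, -131.5]), array([ 555.9, -118.9]), array([ 556., -105.]), array([556.2, -88.9])]
bottle_m [185.2, 388.6] 0.63 [array([ 421.2, -247.9]), array([ 431.3, -226.7]), array([ 442.3, -203.5]), array([ 455.2, -176.4])]
bottle_m [189.3, 270.5] 0.58 [array([ 440.1, -112.5]), array([ 448.8, -101.3]), array([458.3, -89. ]), array([469.3, -74.6])]
pad_a [318.9, 170.7] 0.85 [559.4 -28.5   8. ]
pad_a [314.0, 5.6] 0.82 [555.  117.5   8. ]
pad_a [311.5, 67.9] 0.77 [552.6  66.    8. ]
tube [188.4, 143.4] 0.94 [435.2  -1.6  10. ]
```

View pics/w2.png

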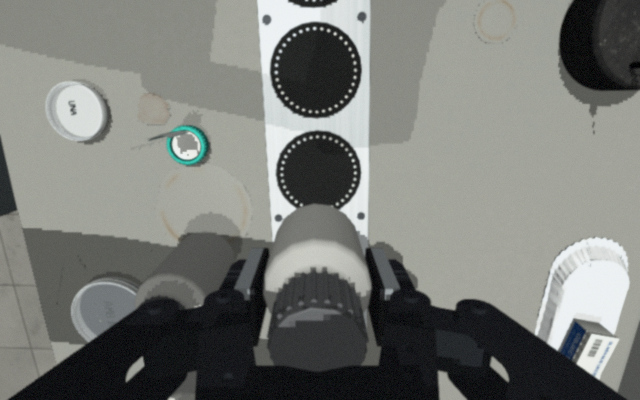

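Pad 2 is at (318,171), which gives (559,-29). The bottle hangs upright in the jaws. I'll lower it and release.

Call:
carry_out(rows="0.0005 0.001 0.04 0 0 0 0;0.0005 0.001 0.08 0 0 0 0;0.0005 0.001 0.12 0 0 0 0;0.0005 0.001 0.15 0 0 0 0;0.0005 0.001 0.165 0 0 0 0;0.0005 0.001 0.172 0 0 0 0;0.0005 0.001 0.176 0 0 0 0;0.0005 0.001 0.1765 0 0 0 0;0.0005 0.001 0.1765 0 0 0 0;0.0005 0.001 0.1765 0 0 0 0")

```text
time: 5.35
eef_pos: [559.6, -29.5, 57.0]
eef_rot: [0.707, 0.707, 0.001, 0.001]
wrist_force: [-0.6, 1.2, -0.6]
width: 41.0
grasp_force: 31.4
```

Call:
carry_out(rows="0 0 0 0 0 0 0.6;0 0 0 0 0 0 1;0 0 0 0 0 0 1;0 0 0 0 0 0 1;0 0 0 0 0 0 1;0 0 0 0 0 0 1;0 0 -0.02 0 0 0 1;0 0 -0.05 0 0 0 1;0 0 -0.09 0 0 0 1;0 0 -0.13 0 0 0 1")

```text
time: 6.18
eef_pos: [558.3, -29.4, 186.8]
eef_rot: [0.707, 0.707, -0.0, -0.001]
wrist_force: [1.7, -0.8, 0.1]
width: 85.5
grasp_force: 0.0
```

Call:
carry_out(rows="0 0 -0.04 0 0 0 1;0.03 -0.014 -0.067 0 0 0 1;0.067 -0.032 -0.067 0 0 0 1;0.104 -0.05 -0.067 0 0 0 1;0.141 -0.068 -0.067 0 0 0 1;0.178 -0.086 -0.067 0 0 0 1;0.215 -0.104 -0.067 0 0 0 1;0.252 -0.122 -0.067 0 0 0 1;0.2915 -0.142 -0.067 0 0 0 1;0.2915 -0.142 -0.067 0 0 0 1")

```text
time: 7.02
eef_pos: [413.9, 266.7, 253.1]
eef_rot: [0.705, 0.709, 0.0, -0.001]
wrist_force: [1.7, -0.5, -0.1]
width: 85.5
grasp_force: 0.0
```

Call:
carry_out(rows="0 0 0 0 0 0 1;0 0 0 0 0 0 1;0 0 0 0 0 0 1;0 0 0 0 0 0 1")

```text
time: 7.35
eef_pos: [417.6, 261.0, 252.7]
eef_rot: [0.708, 0.706, -0.0, -0.0]
wrist_force: [0.0, -0.8, -0.9]
width: 85.5
grasp_force: 0.0
```

```bash
python3 look.py w3
```

```text
7.35 [417.6 261.  252.7] [ 0.  -0.8 -0.9] 85.49005468917815 speed 0.003062073672541431
bottle_xs [316.5, 167.7] 0.84 [array([417.1, 270. ]), array([417.2, 274.2]), array([417.2, 278.8]), array([417.3, 284.1])]
pad_a [438.1, 249.2] 0.9 [550.9 170.    8. ]
pad_a [414.3, 375.1] 0.65 [538.    0.2   8. ]
pad_a [416.2, 332.2] 0.59 [535.2  63.    8. ]
tube [326.1, 366.7] 0.57 [428.2  15.5  10. ]
```

View pics/w3.png

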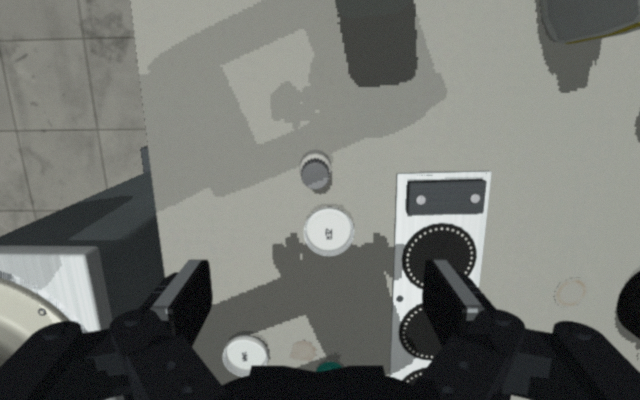

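xs cap is at (316,174), which gives (417,265). The dish at (328,230) is clear of the fingers. I'll grasp.

Call:
carry_out(rows="0.003 0 0.04 0 0 0 1;0.003 0 0.08 0 0 0 1;0.003 0 0.12 0 0 0 1;0.003 0 0.16 0 0 0 1;0.003 0 0.19 0 0 0 1;0.003 0 0.21 0 0 0 1;0.003 0 0.223 0 0 0 1;0.003 0 0.223 0 0 0 1;0.003 0 0.223 0 0 0 0;0.003 0 0.223 0 0 0 0")

```text
time: 8.43
eef_pos: [417.6, 265.1, 30.9]
eef_rot: [0.707, 0.707, 0.001, 0.0]
wrist_force: [0.6, 0.6, -0.5]
width: 64.1
grasp_force: 0.0
```

Call:
carry_out(rows="0 0 0 0 0 0 0;0 0 0 0 0 0 0;0 0 0 0 0 0 0;0 0 0 0 0 0 0;0 0 0 0 0 0 0;0 0 0 0 0 0 0;0 0 0 0 0 0 0")

```text
time: 9.02
eef_pos: [417.4, 265.2, 30.8]
eef_rot: [0.707, 0.707, 0.001, 0.0]
wrist_force: [-1.7, -1.0, 8.6]
width: 30.6
grasp_force: 29.0
```

Call:
carry_out(rows="0 0 -0.03 0 0 0 0;0 0 -0.07 0 0 0 0;0 0 -0.11 0 0 0 0;0 0 -0.15 0 0 0 0;0 0 -0.19 0 0 0 0;-0.025 0.009 -0.2 0 0 0 0;-0.06 0.022 -0.2 0 0 0 0;-0.095 0.035 -0.2 0 0 0 0;-0.13 0.048 -0.2 0 0 0 0;-0.165 0.061 -0.2 0 0 0 0")

```text
time: 9.85
eef_pos: [478.1, 98.4, 230.5]
eef_rot: [0.707, 0.707, 0.0, 0.0]
wrist_force: [0.7, 0.8, -0.2]
width: 30.8
grasp_force: 30.3
```

Call:
carry_out(rows="-0.035 0.013 0 0 0 0 0;-0.07 0.026 0 0 0 0 0;-0.105 0.039 0 0 0 0 0;-0.14 0.052 0 0 0 0 0;-0.17 0.063 0 0 0 0 0;-0.2 0.0745 0 0 0 0 0;-0.2245 0.0835 0 0 0 0 0;-0.2245 0.0835 0 0 0 0 0;-0.2245 0.0835 0 0 0 0 0;-0.2245 0.0835 0 0 0 0 0")

```text
time: 10.68
eef_pos: [561.3, -124.1, 229.9]
eef_rot: [0.707, 0.707, 0.0, -0.0]
wrist_force: [0.1, 1.1, 0.1]
width: 31.0
grasp_force: 30.3
```

```bash
python3 look.py w4
```

```text
10.6833 [ 561.3 -124.1  229.9] [0.1 1.1 0.1] 30.99688539343411 speed 0.015944942147646732
bottle_m [158.3, 193.0] 0.95 [array([ 425.3, -132.4]), array([ 435.5, -126.6]), array([ 446.5, -120.3]), array([ 459.4, -112.9])]
bottle_m [192.5, 293.0] 0.87 [array([ 445.3, -228.7]), array([ 454. , -215.7]), array([ 463.4, -201.6]), array([ 474.4, -185.1])]
bottle_m [313.6, 62.9] 0.76 [array([558.6, -28.3]), array([558.8, -30.3]), array([559.1, -32.4]), array([559.3, -34.9])]
bottle_xs [315.9, 301.8] 0.95 [array([ 560.2, -237.6]), array([ 560.3, -223.9]), array([ 560.4, -209. ]), array([ 560.5, -191.7])]
pad_a [317.1, 174.3] 0.79 [ 561.3 -125.9    8. ]
pad_a [310.0, 2.2] 0.67 [555.2  25.3   8. ]
pad_a [316.4, 94.2] 0.57 [560.7 -51.3   8. ]
tube [170.6, 35.3] 0.79 [432.7  -0.8  10. ]
```

View pics/w4.png

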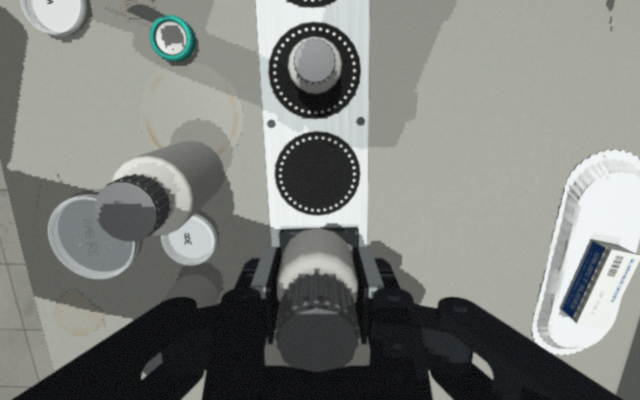

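Pad 1 is at (317,173), which gives (561.5,-125). Bottle s stands centred on pad 2 at (315,70). I'll place xs.

Call:
carry_out(rows="-0.0003 0 0.04 0 0 0 0;-0.0003 0 0.08 0 0 0 0;-0.0003 0 0.12 0 0 0 0;-0.0003 0 0.15 0 0 0 0;-0.0003 0 0.175 0 0 0 0;-0.0003 0 0.185 0 0 0 0;-0.0003 0 0.19 0 0 0 0;-0.0003 0 0.1915 0 0 0 0;-0.0003 0 0.1915 0 0 0 0;-0.0003 0 0.1915 0 0 0 0")

```text
time: 11.77
eef_pos: [562.2, -124.9, 39.7]
eef_rot: [0.707, 0.707, 0.0, 0.001]
wrist_force: [-0.0, -0.2, 0.1]
width: 30.4
grasp_force: 30.3
```

Call:
carry_out(rows="0 0 0 0 0 0 0.5;0 0 0 0 0 0 1;0 0 0 0 0 0 1;0 0 0 0 0 0 1;0 0 0 0 0 0 1;0 0 0 0 0 0 1;0 0 0 0 0 0 1;0 0 -0.03 0 0 0 1;0 0 -0.07 0 0 0 1;0 0 -0.11 0 0 0 1")

```text
time: 12.6
eef_pos: [560.8, -124.6, 149.0]
eef_rot: [0.707, 0.707, -0.0, -0.001]
wrist_force: [0.9, -0.8, 1.5]
width: 85.2
grasp_force: 0.0
```

Call:
carry_out(rows="0 0 -0.04 0 0 0 1;0 0 -0.08 0 0 0 1;-0.02 -0.021 -0.105 0 0 0 1;-0.048 -0.05 -0.105 0 0 0 1;-0.076 -0.079 -0.105 0 0 0 1;-0.104 -0.108 -0.105 0 0 0 1;-0.13 -0.1345 -0.105 0 0 0 1;-0.13 -0.1345 -0.105 0 0 0 1;-0.13 -0.1345 -0.105 0 0 0 1;-0.13 -0.1345 -0.105 0 0 0 1")

```text
time: 13.43
eef_pos: [427.1, -254.8, 253.4]
eef_rot: [0.707, 0.707, 0.0, 0.0]
wrist_force: [-0.3, -0.2, 0.2]
width: 85.7
grasp_force: 0.0
```

Call:
carry_out(rows="0 0 0 0 0 0 1;0 0 0 0 0 0 1;0 0 0 0 0 0 1")

```text
time: 13.68
eef_pos: [427.5, -254.2, 253.1]
eef_rot: [0.707, 0.708, -0.0, -0.0]
wrist_force: [0.0, 0.3, 0.3]
width: 85.7
grasp_force: 0.0
```

```bash
python3 look.py w5
```

```text
13.6833 [ 427.5 -254.2  253.1] [0.  0.3 0.3] 85.71843234230835 speed 0.004204402242720516
bottle_m [329.6, 28.2] 0.86 [array([ 437.6, -129.5]), array([ 436.9, -133.3]), array([ 436.1, -137.4]), array([ 435.3, -142.2])]
bottle_m [315.6, 188.6] 0.62 [array([ 426.2, -264.5]), array([ 426.3, -259. ]), array([ 426.4, -252.9]), array([ 426.5, -245.9])]
bottle_xs [328.8, 25.5] 0.7 [array([ 436.9, -127.4]), array([ 436.3, -131.4]), array([ 435.6, -135.7]), array([ 434.7, -140.7])]
bottle_xs [475.5, 27.6] 0.69 [array([ 557.4, -128. ]), array([ 548.4, -131.9]), array([ 538.6, -136.1]), array([ 527.2, -141.1])]
pad_a [443.9, 49.7] 0.91 [ 547.9 -139.7    8. ]
```

View pics/w5.png

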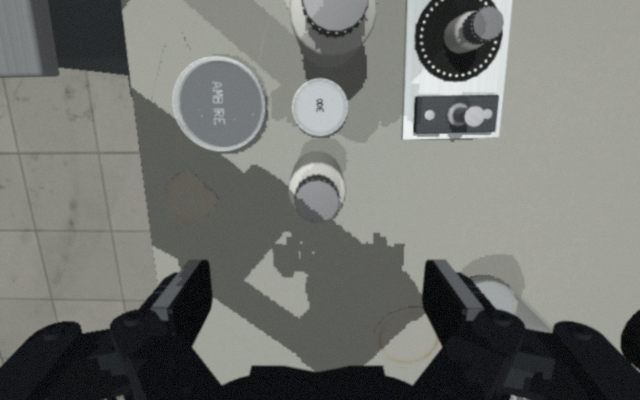

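```bash
python3 - <<'E'
from h import *
from bench import arm
np.set_printoptions(precision=1,suppress=True)
W=cam(arm,"wrist",arm.get_obs());S=cam(arm,"scene")
print("m cap",onz(W,(317.5,199.5),106),"caprow ends",onz(W,(317.5,178),106),onz(W,(317.5,221),106))
print("shoulder top edge",onz(W,(317,162),65),"L cap bottom edge",onz(W,(335,36),112))
print("jug",onz(S,(351,151.7),0))
a,b=onz(W,(290,188),68),onz(W,(345,188),68);print(a,b)
E
```

```text
m cap [ 427.5 -260.6  106. ] caprow ends [ 427.5 -243.7  106. ] [ 427.6 -278.2  106. ]
shoulder top edge [ 427.1 -238.5   65. ] L cap bottom edge [ 439.2 -144.8  112. ]
jug [ 622.6 -427.7    0. ]
[ 403.5 -261.    68. ] [ 451.6 -260.9   68. ]
```

m is at (427.5,-260). xs stands on its pad at (485,22).

Call:
carry_out(rows="-0.0045 0 0.03 0 0 0 1;-0.0045 0 0.07 0 0 0 1;-0.0045 0 0.11 0 0 0 1;-0.0045 0 0.145 0 0 0 1;-0.0045 0 0.17 0 0 0 1;-0.0045 0 0.183 0 0 0 1;-0.0045 0 0.188 0 0 0 1;-0.0045 0 0.188 0 0 0 1;-0.0045 0 0.188 0 0 0 0;-0.0045 0 0.188 0 0 0 0", newtons=35)

```text
time: 14.77
eef_pos: [427.5, -259.8, 66.6]
eef_rot: [0.707, 0.707, 0.0, 0.001]
wrist_force: [0.0, -1.2, 0.6]
width: 63.7
grasp_force: 0.0
```

Call:
carry_out(rows="0 0 0 0 0 0 0;0 0 0 0 0 0 0;0 0 0 0 0 0 0;0 0 0 0 0 0 0;0 0 0 0 0 0 0;0 0 0 0 0 0 0")

```text
time: 15.27
eef_pos: [427.4, -259.7, 66.7]
eef_rot: [0.707, 0.707, -0.0, 0.001]
wrist_force: [-2.1, 0.3, 9.6]
width: 49.8
grasp_force: 35.1
```

Call:
carry_out(rows="0 0 -0.03 0 0 0 0;0 0 -0.07 0 0 0 0;0 0 -0.11 0 0 0 0;0 0 -0.15 0 0 0 0;0 0 -0.185 0 0 0 0;0.02 0.008 -0.19 0 0 0 0;0.05 0.02 -0.19 0 0 0 0;0.083 0.033 -0.19 0 0 0 0;0.116 0.046 -0.19 0 0 0 0;0.149 0.059 -0.19 0 0 0 0")

```text
time: 16.1
eef_pos: [486.2, -108.8, 256.1]
eef_rot: [0.707, 0.707, 0.0, 0.001]
wrist_force: [1.0, 0.6, -0.4]
width: 49.5
grasp_force: 37.3
```

Call:
carry_out(rows="0.033 0.013 0 0 0 0 0;0.066 0.026 0 0 0 0 0;0.1 0.04 0 0 0 0 0;0.13 0.052 0 0 0 0 0;0.155 0.062 0 0 0 0 0;0.1758 0.0703 0 0 0 0 0;0.1758 0.0703 0 0 0 0 0;0.1758 0.0703 0 0 0 0 0;0.1758 0.0703 0 0 0 0 0;0.1758 0.0703 0 0 0 0 0")

```text
time: 16.93
eef_pos: [556.1, 64.8, 255.6]
eef_rot: [0.707, 0.707, 0.0, 0.0]
wrist_force: [-0.4, -0.7, -1.6]
width: 49.9
grasp_force: 37.3
```

```bash
python3 look.py w6
```

```text
16.9333 [556.1  64.8 255.6] [-0.4 -0.7 -1.6] 49.914145030647184 speed 0.004099628641224277
bottle_m [176.7, 388.8] 0.88 [array([ 399.4, -176.3]), array([ 410.1, -155. ]), array([ 421.9, -131.8]), array([ 435.5, -104.7])]
bottle_m [319.0, 290.1] 0.57 [array([558.1, -51.4]), array([558. , -38.6]), array([557.8, -24.7]), array([557.7,  -8.5])]
pad_a [313.3, 71.0] 0.85 [552.7 159.4   8. ]
pad_a [315.0, 160.6] 0.57 [554.1  71.9   8. ]
tube [204.9, 229.0] 0.61 [434.3  -2.5  10. ]
```

View pics/w6.png

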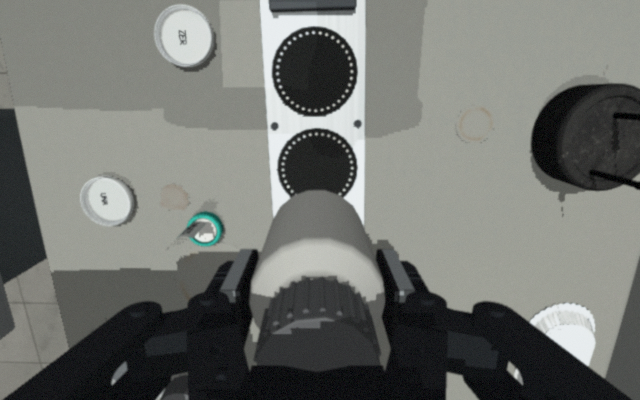

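Pad 3 is at (317,167), which gives (556.5,65.5), and pad 4 is at (314,71), which gives (554,160). I'll place m.

Call:
carry_out(rows="0 0 0.035 0 0 0 0;0 0 0.075 0 0 0 0;0 0 0.115 0 0 0 0;0 0 0.145 0 0 0 0;0 0 0.165 0 0 0 0;0 0 0.176 0 0 0 0;0 0 0.181 0 0 0 0;0 0 0.182 0 0 0 0;0 0 0.182 0 0 0 0;0 0 0.182 0 0 0 0")

```text
time: 18.02
eef_pos: [556.9, 65.4, 74.7]
eef_rot: [0.707, 0.707, 0.001, 0.001]
wrist_force: [-3.2, -0.4, 5.8]
width: 49.6
grasp_force: 38.6
```

Call:
carry_out(rows="0 0 0 0 0 0 0.7;0 0 0 0 0 0 1;0 0 0 0 0 0 1;0 0 0 0 0 0 1;0 0 0 0 0 0 1;0 0 0 0 0 0 1;0 0 0 0 0 0 1;0 0 -0.03 0 0 0 1;0 0 -0.07 0 0 0 1;0 0 -0.11 0 0 0 1")

```text
time: 18.85
eef_pos: [555.6, 65.5, 184.0]
eef_rot: [0.707, 0.707, -0.001, -0.001]
wrist_force: [1.2, 0.1, 0.7]
width: 85.6
grasp_force: 0.0
```

Call:
carry_out(rows="0 0 -0.04 0 0 0 1;-0.01 -0.006 -0.075 0 0 0 1;-0.042 -0.027 -0.075 0 0 0 1;-0.074 -0.047 -0.075 0 0 0 1;-0.106 -0.068 -0.075 0 0 0 1;-0.138 -0.088 -0.075 0 0 0 1;-0.165 -0.105 -0.075 0 0 0 1;-0.1865 -0.119 -0.075 0 0 0 1;-0.1865 -0.119 -0.075 0 0 0 1;-0.1865 -0.119 -0.075 0 0 0 1")

```text
time: 19.68
eef_pos: [436.8, -121.9, 258.5]
eef_rot: [0.708, 0.706, 0.0, 0.0]
wrist_force: [0.5, 0.2, -0.8]
width: 85.4
grasp_force: 0.0
```

Call:
carry_out(rows="0 0 0 0 0 0 1;0 0 0 0 0 0 1;0 0 0 0 0 0 1")

```text
time: 19.93
eef_pos: [437.7, -120.3, 258.2]
eef_rot: [0.707, 0.708, -0.0, -0.0]
wrist_force: [0.1, 0.7, -0.3]
width: 85.5
grasp_force: 0.0
```

```bash
python3 look.py w7
```

```text
19.9333 [ 437.7 -120.3  258.2] [ 0.1  0.7 -0.3] 85.53153584705436 speed 0.004077621076576958
bottle_m [457.1, 71.7] 0.89 [array([557.6, -28.4]), array([549.4, -29.9]), array([540.5, -31.6]), array([530.2, -33.5])]
bottle_m [317.5, 188.1] 0.79 [array([ 438.1, -131.5]), array([ 438.1, -126. ]), array([ 438.1, -120. ]), array([ 438., -113.])]
bottle_m [423.3, 84.0] 0.5 [array([529.2, -38.8]), array([523. , -39.6]), array([516.2, -40.5]), array([508.3, -41.5])]
pad_a [426.3, 165.7] 0.91 [ 551.8 -118.6    8. ]
pad_a [439.9, 5.8] 0.74 [552.6  33.4   8. ]
pad_a [423.3, 83.0] 0.65 [542.1 -36.2   8. ]
tube [311.4, 43.4] 0.56 [432.1  -0.6  10. ]
```

View pics/w7.png

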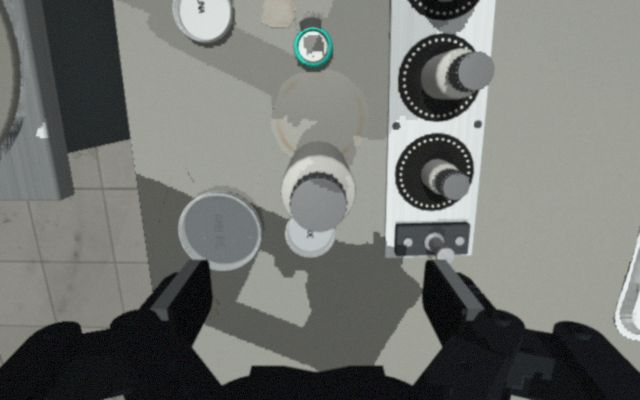

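L cap is at (318,203), which gives (438,-122). s and xs stand on their pads at (440,80) and (434,173). I'll grasp L.

Call:
carry_out(rows="-0.001 0.001 0.03 0 0 0 1;-0.001 0.001 0.06 0 0 0 1;-0.001 0.001 0.09 0 0 0 1;-0.001 0.001 0.12 0 0 0 1;-0.001 0.001 0.145 0 0 0 1;-0.001 0.001 0.16 0 0 0 1;-0.001 0.001 0.168 0 0 0 1;-0.001 0.001 0.168 0 0 0 1;-0.001 0.001 0.168 0 0 0 0;-0.001 0.001 0.168 0 0 0 0", newtons=45)

```text
time: 21.02
eef_pos: [438.9, -122.3, 91.5]
eef_rot: [0.707, 0.707, 0.0, 0.001]
wrist_force: [0.3, 0.0, 0.4]
width: 63.7
grasp_force: 0.0
```

Call:
carry_out(rows="0 0 0 0 0 0 0;0 0 0 0 0 0 0;0 0 0 0 0 0 0;0 0 0 0 0 0 0;0 0 0 0 0 0 0")

```text
time: 21.43
eef_pos: [438.8, -122.3, 91.8]
eef_rot: [0.707, 0.707, 0.0, 0.001]
wrist_force: [-3.6, 0.5, 6.6]
width: 60.2
grasp_force: 48.5
```

Call:
carry_out(rows="0 0 -0.03 0 0 0 0;0 0 -0.06 0 0 0 0;0 0 -0.095 0 0 0 0;0 0 -0.13 0 0 0 0;0 0 -0.16 0 0 0 0;0.005 0.002 -0.18 0 0 0 0;0.03 0.0125 -0.18 0 0 0 0;0.06 0.0245 -0.18 0 0 0 0;0.09 0.037 -0.18 0 0 0 0;0.12 0.049 -0.18 0 0 0 0")

```text
time: 22.27
eef_pos: [487.6, -0.7, 271.5]
eef_rot: [0.707, 0.707, 0.001, 0.001]
wrist_force: [0.2, -0.8, -1.8]
width: 60.5
grasp_force: 50.9
```

Call:
carry_out(rows="0.03 0.0125 0 0 0 0 0;0.06 0.025 0 0 0 0 0;0.09 0.037 0 0 0 0 0;0.12 0.0495 0 0 0 0 0;0.145 0.06 0 0 0 0 0;0.162 0.0667 0 0 0 0 0;0.162 0.0667 0 0 0 0 0;0.162 0.0667 0 0 0 0 0;0.162 0.0667 0 0 0 0 0;0.162 0.0667 0 0 0 0 0")

```text
time: 23.1
eef_pos: [553.8, 159.3, 270.8]
eef_rot: [0.707, 0.707, 0.0, 0.0]
wrist_force: [0.3, -0.2, -2.3]
width: 60.2
grasp_force: 50.9
```

```bash
python3 look.py w8
```

```text
23.1 [553.8 159.3 270.8] [ 0.3 -0.2 -2.3] 60.15324595419086 speed 0.004097730006462834
bottle_m [315.9, 283.4] 0.6 [array([552.7,  42.3]), array([552.8,  54.5]), array([552.9,  67.8]), array([553. ,  83.3])]
pad_a [317.8, 156.2] 0.75 [554.8 168.5   8. ]
```

View pics/w8.png

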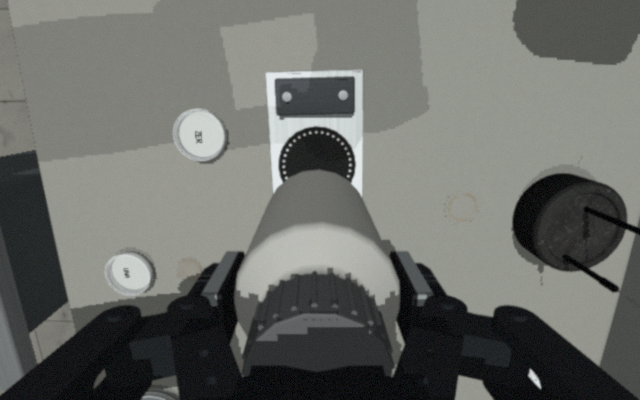

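Pad 4 is at (317,165), which gives (554,160). I'll place L.

Call:
carry_out(rows="0 0 0.03 0 0 0 0;0 0 0.065 0 0 0 0;0 0 0.1 0 0 0 0;0 0 0.13 0 0 0 0;0 0 0.152 0 0 0 0;0 0 0.165 0 0 0 0;0 0 0.17 0 0 0 0;0 0 0.172 0 0 0 0;0 0 0.172 0 0 0 0;0 0 0.172 0 0 0 0")

```text
time: 24.18
eef_pos: [553.8, 159.8, 99.6]
eef_rot: [0.707, 0.707, 0.0, 0.0]
wrist_force: [-7.9, -0.9, 12.2]
width: 60.2
grasp_force: 52.7
```

Call:
carry_out(rows="0 0 0 0 0 0 0.8;0 0 0 0 0 0 1;0 0 0 0 0 0 1;0 0 0 0 0 0 1;0 0 0 0 0 0 1;0 0 0 0 0 0 1;0 0 0 0 0 0 1;0 0 -0.03 0 0 0 1;0 0 -0.07 0 0 0 1;0 0 -0.11 0 0 0 1")

```text
time: 25.02
eef_pos: [553.3, 159.9, 209.0]
eef_rot: [0.707, 0.707, -0.001, -0.001]
wrist_force: [1.7, 1.2, 0.1]
width: 85.6
grasp_force: 0.0
```

Call:
carry_out(rows="0 0 -0.04 0 0 0 1;-0.02 -0.02 -0.07 0 0 0 1;-0.05 -0.04 -0.07 0 0 0 1;-0.08 -0.06 -0.07 0 0 0 1;-0.11 -0.09 -0.07 0 0 0 1;-0.14 -0.12 -0.07 0 0 0 1;-0.14 -0.12 -0.07 0 0 0 1;-0.14 -0.12 -0.07 0 0 0 1;-0.14 -0.12 -0.07 0 0 0 1")

```text
time: 25.77
eef_pos: [434.2, 20.0, 278.6]
eef_rot: [0.707, 0.707, 0.0, 0.0]
wrist_force: [-1.0, -0.4, 0.4]
width: 85.6
grasp_force: 0.0
```

```bash
python3 - <<'E'
from h import *
from bench import arm
np.set_printoptions(precision=1,suppress=True)
o=arm.get_obs();print(o["time"],o["eef_pos"])
im=[arm.get_image("scene"),arm.get_image("side"),arm.get_image("wrist")]
G=[(561.4,-124.7,60),(559,-29.5,82),(556.4,65.5,106),(553.9,160.2,134)]
a=[]
for n,i in zip(("scene","side"),im):
    C=cam(arm,n)
    i=cv2.resize(i,None,fx=3,fy=3,interpolation=cv2.INTER_CUBIC)
    c=np.mean([proj(C,[x,y,40])[0] for x,y,h in G],0)*3;x0,y0=int(c[0])-200,int(c[1])-230
    for x,y,h in G:
        for z in (8,8+h):
            p=proj(C,[x,y,z])[0]*3+1;cv2.circle(i,(int(p[0]),int(p[1])),3,(0,0,255),-1)
    a.append(i[max(y0,0):y0+460,x0:x0+400])
cv2.imwrite("pics/fin.png",np.hstack(a))
W=cam(arm,"wrist",o)
cv2.imwrite("pics/finw.png",im[2])
E
```

```text
25.7667 [434.2  20.  278.6]
```

View pics/fin.png

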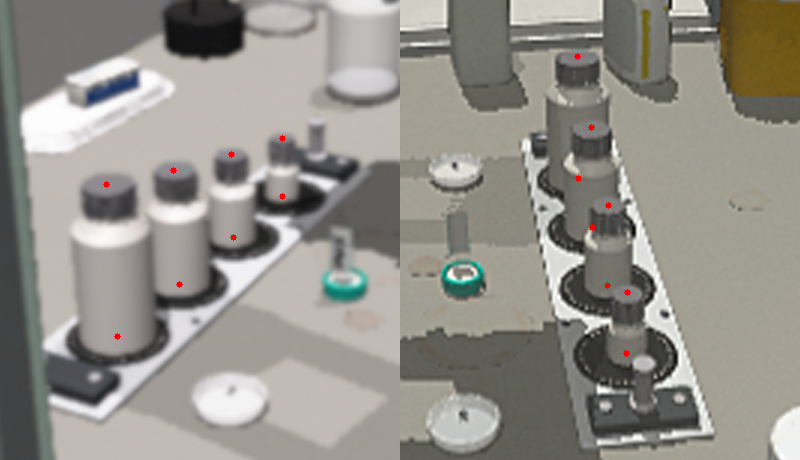

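View pics/finw.png

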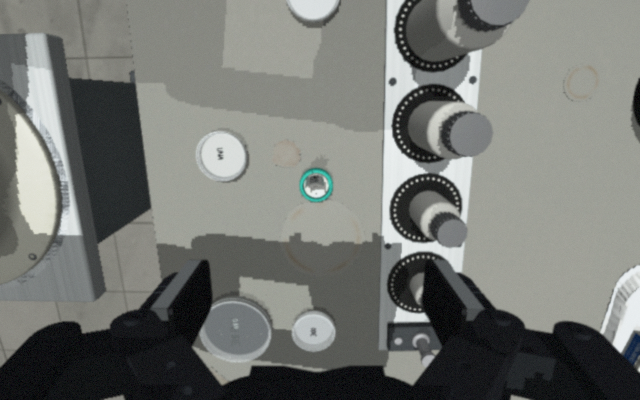

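All four stand in order, and the tube is untouched at (316,185). I'll do one closer check of the centring by overlaying the expected pad and base outlines.

```bash
python3 - <<'E'
from h import *
from bench import arm
G=[(561.4,-124.7,16),(559,-29.5,21),(556.4,65.5,25.5),(553.9,160.2,31)]
th=np.linspace(0,2*np.pi,72);rows=[]
for n in ("scene","side"):
    C=cam(arm,n);i=arm.get_image(n);t=[]
    for x,y,r in G:
        c=proj(C,[x,y,20])[0].astype(int);k=8 if n=="scene" else 8
        x0,y0=c[0]-12,c[1]-16
        p=cv2.resize(i[y0-4:y0+31,x0-12:x0+12+13][:, :37] if 0 else i[y0:y0+30,x0-0:x0+25],None,fx=k,fy=k,interpolation=cv2.INTER_CUBIC)
        for R_,col in ((42,(0,255,255)),(r,(0,0,255))):
            q=proj(C,np.c_[x+R_*np.cos(th),y+R_*np.sin(th),0*th+8])
            q=((q-[x0,y0]+.5)*k).astype(int);cv2.polylines(p,[q],True,col,1)
        t.append(p)
    rows.append(np.hstack(t))
cv2.imwrite("pics/chk.png",np.vstack(rows));print(np.vstack(rows).shape)
E
```

```text
(480, 800, 3)
```

View pics/chk.png

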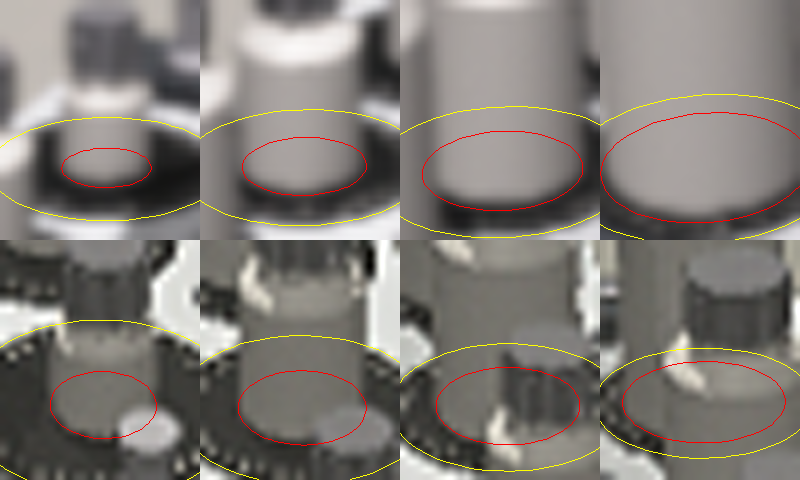

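The bases match the expected outlines to within a few millimetres, inside the 12 mm tolerance. I'll hand in.

```bash
python3 -c "
from bench import arm
print(arm.hand_in())"
```

```text
the job is handed in; nothing more can be done
None
```

I stood the four bottles upright on their pads, smallest next to the pin and largest farthest from it, left the tube untouched and handed the job in at about 26 s; the last pictures put each bottle within a few millimetres of centre, but the hand-in returned no verdict.

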